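# Turn the mirror tile over in its flip tray and stow the tray

## Robot

A 6-joint arm with a two-finger parallel gripper is mounted at the origin on the work surface. World frame = base frame: x ahead of the robot, y to its left, z up, the work surface at z = 0. Lengths are in m, angles in rad, forces in N, time in s.
With the tool pointing down it reaches from about 0.25 to 0.725 m from the base axis. Payload 4 kg.
Tool frame: the origin (TCP) lies midway between the tips of the shut fingers; the grasp point (between the pads) lies 19 mm behind it (bot.grip_point_offset is the distance from the TCP to the grasp point, in m); z points along the fingers, y is the line along which they close (so a half turn about z gives the same grasp; the last joint's range is limited). The gripper opens to 85 mm and grips with 20 to 120 N. Pads are 22 mm wide; open, the fingers measure 114 mm over their backs; the gripper's body (76 mm by 85 mm) begins 54 mm behind the grasp point. The pads swing forward as they close: fully open they stand 13 mm farther back than shut.
Start: joints at [0, 0.241, 0.005, 1.335, 0, 1.571], TCP at [0.5, -0, 0.231] pointing down, gripper open.
Joint ranges: [-2.72, 2.72], [-1.05, 1.87], [-1.09, 1.28], [-1.99, 2.15], [-1.42, 1.44], [-3.14, 3.14]. Speed limits (rad/s): [2.79, 2.79, 3.14, 3.14, 3.14, 3.14].

## Interface

Orientations are given as a unit quaternion [x, y, z, w].
In Python, from workcell import bot gives the robot as it stands.
- The arm moves only by the tool step_arm, never from a script. Its argument "targets" is text: rows parted by semicolons, each of 7 numbers parted by spaces: the opening, from -1 (shut) to 1 (fully open), so that 0 is half open, then the shift along the world's x, y, z normalised to -1 to 1, where 1 is 0.5 m, then the turn, a rotation vector about the world's x, y, z normalised to -1 to 1, where 1 is pi/4 rad. In form: gripper x y z wx wy wz; .... A call has 1 to 10 rows; each row is the pose to reach, as a shift and turn from the pose commanded when the call began; what a row does not reach only later rows make up. A row lasts 1/12 s, in which the tool goes at most 41.7 mm and 7.16 degrees, less where a joint would pass 70% of its speed; a pose out of reach is approached as far as the arm can. A call with a number of a shift or a turn outside -1 to 1 is refused whole. A call with a gripper value outside its range is refused whole. The fingers move at their own pace and stop on an object; the grip force is fixed at half the most. Time passes only in rows, so rows that repeat a pose let the fingers close. It gives the time, the measured TCP pose, the force, the opening and the grip force at its end, in the units of the state.
- bot.get_obs(): the state, without advancing time (a new reading comes with each control period).
- bot.camera(name): name is "scene" or "side" or "wrist"; returns the picture (400x640x3 uint8, red, green, blue); there is no depth.
- bot.camera_info(name): a dict with "vertical_fov" (degrees; the focal length in pixels is half the picture's height over the tangent of half this angle, whatever the lens; pixels are square), "cx", "cy" (the principal point, pixels), "pose" (4x4, takes a point from camera to world coordinates). Camera axes: x right, y up, looking along -z (the intrinsics and any distortion apply to the point x, -y, -z); pixel columns grow to the right and rows downward; lengths in m; the calibration is good to about 2 mm. A picture is of the moment at which its call begins: read the wrist's pose just before it. camera_info takes no time and is no camera call; for the wrist camera it gives the pose at the moment of the call.
- bot.job_done(): hands the job in; it is judged then, once.
The state is a dict: "clock": time; "joint_pos": joint angles; "joint_vel": joint speeds; "tau": joint torques, N m; "eef_pos": TCP position; "tool_rot": TCP orientation; "ft_force": force on the tool from outside, world axes, zero at the start; "ft_torque": the same for the moment, N m; "grip_width": finger opening in m; "grasp_force": force on a finger pad.
Only numpy, scipy, OpenCV 4.12 (cv2) and the standard library are available. Lean on these libraries where they do the work, as an engineer would, in place of code of your own. Each camera call takes 0.05 s, during which the arm holds its last target. There are 200 camera calls.

## Task

The little mirror tile lies face down on the high shelf of its lilac flip tray. Without the robot touching the tile, tip the tray towards its deep well (a slow tip of some 25 degrees does it) so that the tile slides off the shelf and tumbles over, then stand the tray level on the table-top and let go of it, the tile lying flat in the well, mirror side up. Then lift the tray by its bail handle and lower it into the empty bay of the white organiser until it stands level on the bay's floor, the tile still flat in the well, mirror up; leave it there and do not disturb the other things on the table.

Things in the scene. Friction and masses are not known exactly. Their poses are not given: they have to be found in the camera images.
- tray_mid (a point): lilac open-topped flip tray, loose, 0.3 kg with its bail: 168 mm long (x), 50 mm wide (y). This point: on its centre line, 40 mm above its underside. Walls 4 mm thick, 72 mm high for x over 15 mm, 50 mm high elsewhere. +x end: a high shelf; -x end: a deep well, turned roughly to the robot at the start. z is up. Turning the tray about its y so that its -x end goes down tips it towards the well
- shelf_edge (a point): middle of the edge over which the tile drops: the tray's shelf is pale and slippery, 47 mm above the tray's underside, 50 mm long from here (30 mm from the tray's middle) to the shelf end. Below it a riser falls to the well. The tile starts sliding at 10 to 18 degrees. Tipped evenly (about 0.2 rad/s) to 25 degrees, it turns over once as it drops
- well_floor (a point): middle of the well's floor, dark blue grippy felt, 5 mm above the tray's underside; the well is 110 mm long and 42 mm wide inside. A tile that has dropped lies flat on it, near the end wall; tipped fast, or beyond 30 degrees, it may slide on and stand leaning on the end wall (rocking the tray 20 to 30 degrees the other way mostly lays it flat), or tumble once more
- tray_grasp (a point): where to hold the tray for tipping: on its centre line, 45 mm from its middle towards the shelf end, 52 mm above its underside; the outer faces of the side walls are 50 mm apart there (along the tray's y)
- bail: the tray's bail handle: two steel arms and a black round bar, hinged like a bucket's handle on the side walls; hinge line along the tray's y at its middle, 45 mm above its underside (the origin). 60 mm wide over all. It leans to the well (20 to 50 degrees from upright), stays where it is left, and swings up easily (0.2 N at the bar). The tray hangs about level from it; its weight is centred under the hinge
- bail_grip (a point): middle of the bail's black bar, diameter 10 mm, 54 mm long between the arms, along the tray's y, 75 mm from the hinge line. Gripped lightly (3 to 5 N) the bar can turn between the pads as the bail is raised upright; gripped hard it does not, and the tray is dragged instead
- mirror: the loose mirror tile, 28 x 34 x 7 mm (x, y, z), 18 g; origin at its centre. Its +z face is the silvery mirror, the other is coral with a small brass diamond. It starts mirror down on the tray's shelf
- bay_floor (a point): centre of the floor of the organiser's empty bay, 4 mm above the table. The organiser is white, fixed; the bay is 196 mm long (x), 88 mm wide (y) inside, its walls 5 mm thick and 62 mm high above the table: no room for fingers beside the tray. A pink block 45 mm high with three tubes (to 80 mm) stands at its +x end. The tray may stand in it either way round
- lotion_mid (a point): bystander: yellow lotion bottle, diameter 52 mm, 135 mm high; its middle
- cream_mid (a point): bystander: green cream jar, diameter 54 mm, 45 mm high; its middle
- polish_mid (a point): bystander: red nail polish bottle, diameter 28 mm, 65 mm high; its middle
- giftbox_mid (a point): bystander: blue box 90 x 120 x 50 mm; its middle
- mug_mid (a point): bystander: blue mug, diameter 76 mm, 85 mm high; its middle
- hairbrush_mid (a point): bystander: brush lying on the table
- toner_mid (a point): bystander: white toner bottle, diameter 44 mm, 120 mm high; its middle
Mind the look-alikes: they are no part of the job. Of the things that look like the part that bears tray_mid, the smaller one is meant.

How it is judged:
On the way, in this order (a step that is already met when the one before it is completed fails the run):
1. the tile lies mirror up in the well, the tray stands level on the table-top, let go (angle between mirror's own z axis and vertical below 0.2 rad and x of mirror in the frame of tray_mid below 0.02 m and z of mirror in the frame of tray_mid below -0.02 m and height (world z) of tray_mid below 0.045 m and angle between tray_mid's own z axis and vertical below 0.06 rad and contact force between the fingers and tray below 0.1 N), for 0.2 s.
2. the tray is lifted off the table by its bail (contact force between the fingers and bail above 0.5 N and height (world z) of tray_mid above 0.075 m), for 0.1 s.
At the end, for the whole second after the job is handed in: The tray stands in the organiser's bay, on its floor (within 5 mm) and level (within 0.06 rad), let go; the tile lies flat in the well, mirror up (within 0.2 rad) (angle between mirror's own z axis and vertical below 0.2 rad and x of mirror in the frame of tray_mid below 0.02 m and z of mirror in the frame of tray_mid below -0.02 m and horizontal distance between tray_mid and bay_floor below 0.03 m and z of tray_mid in the frame of bay_floor below 0.045 m and angle between tray_mid's own z axis and vertical below 0.06 rad and contact force between the fingers and tray below 0.1 N); the robot touches nothing.
It fails at once if the robot touches the mirror tile (contact force between any of the arm, the fingers and mirror above 0.2 N).
It fails at once if the tile leaves the tray (horizontal distance between mirror and tray_mid above 0.13 m or z of mirror in the frame of tray_mid below -0.045 m).
It fails at once if a bystander is pushed more than 3 cm or knocked over (distance of any of lotion_mid, cream_mid, polish_mid, giftbox_mid, mug_mid, hairbrush_mid, toner_mid from where it was at the start of the episode above 0.03 m).
It also fails if it takes over 70 s, if anything falls off the work surface, if the arm or the gripper's body presses on something with over 40 N, if the wrist force passes 120 N, or if a joint passes its speed limit or range.

## Working session

There is one attempt and no reset: what is moved stays moved. The work goes in short steps, Python scripts to look and compute and a tool call to move; the robot and the scene stay as the last step left them, time stands still between calls to the robot, and variables do not carry over. Pictures are saved under pics/ and viewed, at most 10 in all, crops included, and the job is handed in when it is done.

Besides the shell and the picture viewer there is one more tool, called after ">>>" by a JSON object that holds its "api" and its "payload". step_arm: Moves the arm, as the interface text tells. Scaled input: -1 to 1 covers 0.5 m each way for a shift and pi/4 rad each way for a turn. Its arguments: {"type":"object","properties":{"targets":{"type":"string"}},"required":["targets"]}

```bash
mkdir -p pics; ls
python3 - <<'E'
from workcell import bot
import cv2,numpy as np
np.set_printoptions(precision=4,suppress=True)
for n in("scene","side"):
    im=bot.camera(n);cv2.imwrite(f"pics/{n}0.png",im[:,:,::-1]);i=bot.camera_info(n);print(n,i)
print(bot.camera_info("wrist"))
print(bot.get_obs())
E
```

```text
pics
scene {'vertical_fov': 56.73923094689211, 'cx': 320.8321788353236, 'cy': 202.267939148358, 'pose': array([[-0.7371, -0.5723,  0.3592,  0.8775],
       [ 0.6757, -0.6267,  0.388 ,  0.3933],
       [ 0.0031,  0.5288,  0.8488,  0.9688],
       [ 0.    ,  0.    ,  0.    ,  1.    ]])}
side {'vertical_fov': 48.79342340733963, 'cx': 314.33693357063214, 'cy': 200.13359164464447, 'pose': array([[-0.8524,  0.2572, -0.4552, -0.0407],
       [-0.5228, -0.4349,  0.7332,  0.8826],
       [-0.0094,  0.863 ,  0.5051,  0.69  ],
       [ 0.    ,  0.    ,  0.    ,  1.    ]])}
{'vertical_fov': 68.66776999579893, 'cx': 318.18829290680554, 'cy': 197.89358982837493, 'pose': array([[ 1.    , -0.0008,  0.0021,  0.5002],
       [ 0.0002,  0.963 ,  0.2697,  0.0688],
       [-0.0023, -0.2697,  0.9629,  0.3739],
       [ 0.    ,  0.    ,  0.    ,  1.    ]])}
{'clock': 0.1, 'joint_pos': array([-0.    ,  0.2413,  0.0039,  1.3352,  0.    ,  1.5708]), 'joint_vel': array([-0.0014, -0.002 ,  0.0024,  0.0013, -0.0004,  0.0006]), 'tau': array([ -0.0004, -37.314 ,  25.301 ,   0.0108,   0.    ,  -0.    ]), 'eef_pos': array([ 0.4994, -0.    ,  0.2305]), 'tool_rot': array([ 0.7071,  0.7071, -0.0007, -0.0007]), 'ft_force': array([-0.5646, -0.6567,  0.2958]), 'ft_torque': array([0.003 , 0.0688, 0.0004]), 'grasp_force': 0.0, 'grip_width': 0.08547473387600475}
```

View pics/scene0.png

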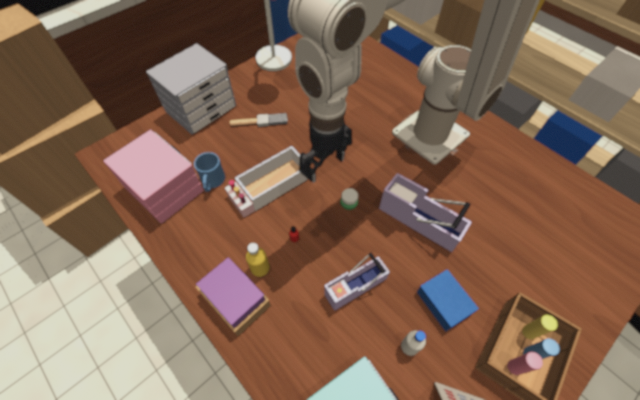

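View pics/side0.png

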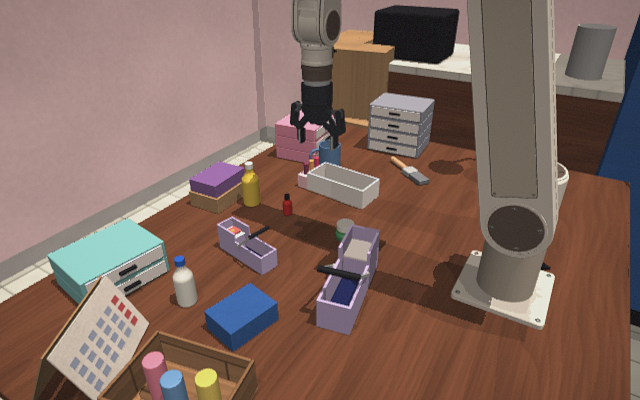

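Two lilac trays show: the large one at scene (425,210) / side (348,280), and the smaller one at scene (357,282) / side (247,245), which has a coral tile on its shelf. The smaller one fits the description. The white organiser is at scene (270,180). I'll confirm it in one enlarged crop.

```bash
cat > h.py <<'E'
import numpy as np,cv2
from workcell import bot
np.set_printoptions(precision=4,suppress=True)
def ray(info,u,v):
    f=200/np.tan(np.radians(info["vertical_fov"])/2)
    d=np.array([(u-info["cx"])/f,-(v-info["cy"])/f,-1]);P=info["pose"]
    return P[:3,3],P[:3,:3]@d
def onz(info,u,v,z):
    o,d=ray(info,u,v);return o+d*(z-o[2])/d[2]
def tri(a,ua,b,ub):
    o1,d1=ray(a,*ua);o2,d2=ray(b,*ub)
    s=np.linalg.lstsq(np.c_[d1,-d2],o2-o1,rcond=None)[0]
    p,q=o1+s[0]*d1,o2+s[1]*d2
    return (p+q)/2,np.linalg.norm(p-q)
def proj(info,p):
    f=200/np.tan(np.radians(info["vertical_fov"])/2);P=info["pose"]
    c=P[:3,:3].T@(np.asarray(p)-P[:3,3]);return info["cx"]+f*c[0]/-c[2],info["cy"]-f*c[1]/-c[2]
def crop(im,x,y,w,h,k):
    c=cv2.resize(im[y:y+h,x:x+w],None,fx=k,fy=k,interpolation=cv2.INTER_CUBIC)
    for i in range(-x%10,w,10):
        cv2.line(c,(i*k,0),(i*k,8),(0,255,0),1);cv2.putText(c,str(x+i),(i*k,18),0,.33,(0,255,0),1)
    for j in range(-y%10,h,10):
        cv2.line(c,(0,j*k),(8,j*k),(0,255,0),1);cv2.putText(c,str(y+j),(10,j*k),0,.33,(0,255,0),1)
    return c
E
python3 - <<'E'
from h import *
s=cv2.imread("pics/scene0.png");d=cv2.imread("pics/side0.png")
a=np.hstack([crop(s,308,246,100,75,4),crop(d,200,210,100,75,4)])
b=np.hstack([crop(s,217,143,100,75,4),crop(d,290,145,100,75,4)])
cv2.imwrite("pics/c1.png",np.vstack([a,b]))
E
```

```text
(no output)
```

View pics/c1.png

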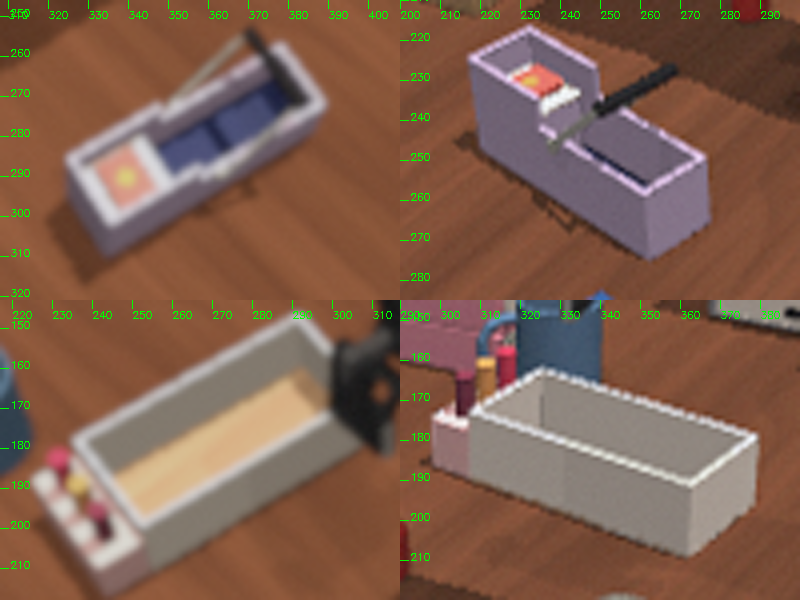

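The crop confirms it: the small tray holds the coral tile at scene (339,290), its well points back towards the robot, and its bail leans over the well. Next I compute positions.

Run:
```python
from h import *
S,D=bot.camera_info("scene"),bot.camera_info("side")
T={"shelfA":((324.5,286),(232.5,217)),"shelfB":((335,303),(217.5,225)),
"wellA":((378,257.2),(276.3,248.8)),"wellB":((389.5,271.7),(262,258)),
"shelfA'":((324.5,286),(217.5,225)),"shelfB'":((335,303),(232.5,217)),
"barA":((370,254.2),(269,227.5)),"barB":((383,271.5),(249.5,236.5)),
"bayA":((235.8,178),(307.5,172.5)),"bayB":((253.2,199.3),(326.2,162.5)),"bayB'":((253.2,199.3),(307.5,172.5)),"bayA'":((235.8,178),(326.2,162.5))}
for k,(a,b) in T.items():print(k,*tri(S,a,D,b))
for n,u,z in [("shA",(324.5,286),.072),("shB",(335,303),.072),("wA",(378,257.2),.05),("wB",(389.5,271.7),.05),("b1",(292,146),.062),("b2",(235.8,178),.062),("b3",(253.2,199.3),.062)]:print("scene",n,onz(S,*u,z))
for n,u,z in [("shfar",(232.5,217),.072),("shnear",(217.5,225),.072),("w1",(276.3,248.8),.05),("w2",(262,258),.05),("b1",(326.2,162.5),.062),("b2",(307.5,172.5),.062),("b3",(363,191.3),.062),("b4",(379.3,179.3),.062)]:print("side",n,onz(D,*u,z))
for n,u in [("lotion",(258,270)),("cream",(349,207)),("polish",(294,240)),("gift1",(445,325)),("toner",(412,352)),("box blue",(420,295))]:print(n,onz(S,*u,0))
```

```text
shelfA [0.6565 0.1694 0.0707] 0.0036837602346526167
shelfB [0.6661 0.2174 0.0695] 0.005006063719514534
wellA [0.4923 0.2031 0.0517] 0.003341150208065432
wellB [0.4999 0.2508 0.0522] 0.0048196173898810745
shelfA' [0.6676 0.1875 0.0655] 0.03971599620786585
shelfB' [0.6546 0.2011 0.0772] 0.047592892105630634
barA [0.5197 0.1923 0.0972] 0.005198621916274128
barB [0.5324 0.2482 0.1011] 0.0020082456468857946
bayA [ 0.6437 -0.2243  0.0586] 0.06458829446769367
bayB [ 0.6101 -0.1871  0.0716] 0.06742842625852759
bayB' [ 0.6317 -0.1602  0.0643] 0.0015502834719235141
bayA' [ 0.6226 -0.2604  0.0594] 0.0031388474219673046
scene shA [0.6579 0.1714 0.072 ]
scene shB [0.6681 0.2201 0.072 ]
scene wA [0.4927 0.2042 0.05  ]
scene wB [0.5006 0.2524 0.05  ]
scene b1 [ 0.4189 -0.2389  0.062 ]
scene b2 [ 0.6244 -0.2569  0.062 ]
scene b3 [ 0.6316 -0.1609  0.062 ]
side shfar [0.6547 0.1688 0.072 ]
side shnear [0.6627 0.2174 0.072 ]
side w1 [0.4934 0.1993 0.05  ]
side w2 [0.5012 0.2459 0.05  ]
side b1 [ 0.6201 -0.2584  0.062 ]
side b2 [ 0.6342 -0.1652  0.062 ]
side b3 [ 0.4299 -0.1446  0.062 ]
side b4 [ 0.4202 -0.2376  0.062 ]
lotion [ 0.7449 -0.0041  0.    ]
cream [0.4154 0.0211 0.    ]
polish [ 0.612  -0.0071  0.    ]
gift1 [0.4829 0.4371 0.    ]
toner [0.5953 0.4222 0.    ]
box blue [0.4691 0.3437 0.    ]
```

The measurements match the given sizes:
- **Tray:** centre (0.579, 0.210), yaw −0.195, length 168 mm.
- **Bail bar:** (0.526, 0.220, 0.099), leaning about 45°.
- **Bay:** centre (0.526, −0.2005), yaw −0.093, 206 mm outside.

I'll go above tray_grasp at (0.623, 0.2015) with the fingers closing along the tray's y.

>>> {"api": "step_arm", "payload": {"targets": "1 0.247 0.403 0 0 0 1; 1 0.247 0.403 0 0 0 1; 1 0.247 0.403 0 0 0 1; 1 0.247 0.403 0 0 0 1; 1 0.247 0.403 0 0 0 1; 1 0.247 0.403 0 0 0 1; 1 0.247 0.403 0 0 0 1; 1 0.247 0.403 0 0 0 1"}}

```text
clock: 0.77
eef_pos: [0.6234, 0.2034, 0.229]
tool_rot: [0.381, 0.925, -0.001, -0.001]
ft_force: [0.4, -1.0, 0.2]
grip_width: 0.0856
grasp_force: 0.0
```

>>> {"api": "step_arm", "payload": {"targets": "1 0 0 0 0 0 0.75; 1 0 0 0 0 0 0.75; 1 0 0 0 0 0 0.75; 1 0 0 0 0 0 0.75; 1 0 0 0 0 0 0.75; 1 0 0 0 0 0 0.75; 1 0 0 0 0 0 0.75; 1 0 0 0 0 0 0.75"}}

```text
clock: 1.43
eef_pos: [0.6233, 0.2008, 0.2314]
tool_rot: [0.1, 0.995, -0.0, -0.0]
ft_force: [0.4, 0.1, 0.5]
grip_width: 0.0857
grasp_force: 0.0
```

Run:
```python
from h import *
o=bot.get_obs();print(o["clock"],o["eef_pos"],o["tool_rot"],o["joint_pos"])
W=bot.camera_info("wrist");im=bot.camera("wrist")[:,:,::-1].copy()
y=-.195;R=np.array([[np.cos(y),-np.sin(y),0],[np.sin(y),np.cos(y),0],[0,0,1]])
for p in [(84,25,72),(84,-25,72),(-84,25,50),(-84,-25,50),(15,25,72),(15,-25,72),(45,25,72),(45,-25,72)]:
    u,v=proj(W,np.array([.5787,.2103,0])+R@np.array(p)/1000);cv2.circle(im,(int(round(u)),int(round(v))),3,(0,255,0),1)
cv2.imwrite("pics/w1.png",im)
```

```text
1.4333 [0.6233 0.2008 0.2314] [ 0.0996  0.995  -0.0001 -0.0001] [ 0.3118  0.5648  0.4904  1.4967 -0.0001  0.5114]
```

View pics/w1.png

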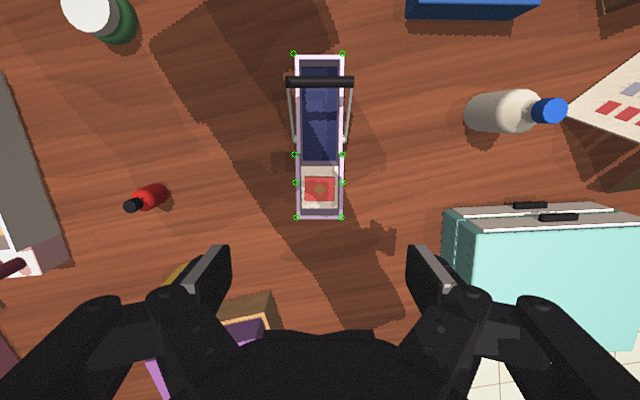

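The model points fall on the tray's corners in the wrist view: (293,54), (342,54), (297,217) and (342,217). The tile is at (320,190). I'll descend and grip.

>>> {"api": "step_arm", "payload": {"targets": "1 0 0 -0.08 0 0 0; 1 0 0 -0.16 0 0 0; 1 0 0 -0.24 0 0 0; 1 0 0 -0.3 0 0 0; 1 0 0 -0.34 0 0 0; 1 0 0 -0.37 0 0 0; 1 0 0 -0.39 0 0 0; 1 0 0 -0.4 0 0 0; 1 0 0 -0.4 0 0 0"}}

```text
clock: 2.23
eef_pos: [0.623, 0.2013, 0.0304]
tool_rot: [0.098, 0.995, -0.0, -0.001]
ft_force: [-0.2, 0.4, 0.6]
grip_width: 0.0856
grasp_force: 0.0
```

>>> {"api": "step_arm", "payload": {"targets": "0.7 0 0 0 0 0 0; 0.5 0 0 0 0 0 0; 0.35 0 0 0 0 0 0; 0.25 0 0 0 0 0 0; 0.15 0 0 0 0 0 0; 0.1 0 0 0 0 0 0; 0 0 0 0 0 0 0; 0 0 0 0 0 0 0; -0.2 0 0 0 0 0 0; -0.2 0 0 0 0 0 0"}}

```text
clock: 3.07
eef_pos: [0.6243, 0.2017, 0.0326]
tool_rot: [0.098, 0.995, 0.0, 0.001]
ft_force: [-0.1, -0.5, 5.1]
grip_width: 0.049
grasp_force: 62.9
```

>>> {"api": "step_arm", "payload": {"targets": "-0.2 0 0 0.01 0 0 0; -0.2 0 0 0.03 0 0 0; -0.2 0 0 0.06 0 0 0; -0.2 0 0 0.1 0 0 0; -0.2 0 0 0.14 0 0 0; -0.2 0 0 0.17 0 0 0; -0.2 0 0 0.19 0 0 0; -0.2 0 0 0.2 0 0 0; -0.2 0 0 0.2 0 0 0; -0.2 0 0 0.2 0 0 0"}}

```text
clock: 3.9
eef_pos: [0.623, 0.2013, 0.1305]
tool_rot: [0.098, 0.995, -0.0, -0.001]
ft_force: [-0.3, -0.3, -3.8]
grip_width: 0.0494
grasp_force: 62.7
```

Run:
```python
from h import *
a=bot.camera("side")[:,:,::-1];b=bot.camera("scene")[:,:,::-1]
cv2.imwrite("pics/l1.png",np.vstack([np.hstack([crop(a,190,160,130,130,3),crop(b,290,220,130,130,3)])]))
```

```text
(no output)
```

View pics/l1.png

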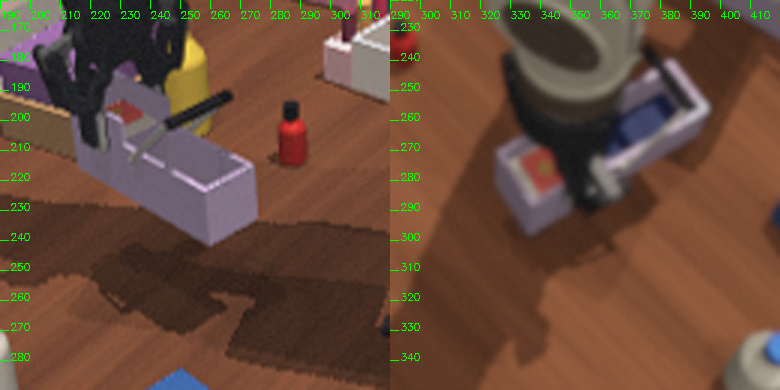

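The tray hangs level in the grip with the tile still on the shelf (side 231,198). Next I tip at about 0.95° per row (0.2 rad/s) about the tray's y.

>>> {"api": "step_arm", "payload": {"targets": "-0.2 0 0 0 -0.004 -0.021 0; -0.2 0 0 0 -0.008 -0.042 0; -0.2 0 0 0 -0.012 -0.062 0; -0.2 0 0 0 -0.016 -0.083 0; -0.2 0 0 0 -0.021 -0.104 0; -0.2 0 0 0 -0.025 -0.125 0; -0.2 0 0 0 -0.029 -0.146 0; -0.2 0 0 0 -0.033 -0.166 0; -0.2 0 0 0 -0.037 -0.187 0; -0.2 0 0 0 -0.041 -0.208 0"}}

```text
clock: 4.83
eef_pos: [0.6234, 0.2015, 0.1314]
tool_rot: [0.098, 0.992, -0.008, 0.084]
ft_force: [-0.5, -0.7, -3.5]
grip_width: 0.0494
grasp_force: 62.6
```

>>> {"api": "step_arm", "payload": {"targets": "-0.2 0 0 0 -0.004 -0.021 0; -0.2 0 0 0 -0.008 -0.042 0; -0.2 0 0 0 -0.012 -0.062 0; -0.2 0 0 0 -0.016 -0.083 0; -0.2 0 0 0 -0.021 -0.104 0; -0.2 0 0 0 -0.025 -0.125 0; -0.2 0 0 0 -0.029 -0.146 0; -0.2 0 0 0 -0.033 -0.166 0; -0.2 0 0 0 -0.037 -0.187 0; -0.2 0 0 0 -0.041 -0.208 0"}}

```text
clock: 5.67
eef_pos: [0.6234, 0.2015, 0.1313]
tool_rot: [0.097, 0.981, -0.016, 0.166]
ft_force: [0.5, 0.5, -2.6]
grip_width: 0.0493
grasp_force: 62.6
```

>>> {"api": "step_arm", "payload": {"targets": "-0.2 0 0 0 -0.004 -0.021 0; -0.2 0 0 0 -0.008 -0.042 0; -0.2 0 0 0 -0.012 -0.062 0; -0.2 0 0 0 -0.016 -0.083 0; -0.2 0 0 0 -0.021 -0.104 0; -0.2 0 0 0 -0.025 -0.125 0; -0.2 0 0 0 -0.025 -0.125 0; -0.2 0 0 0 -0.025 -0.125 0; -0.2 0 0 0 -0.025 -0.125 0; -0.2 0 0 0 -0.025 -0.125 0"}}

```text
clock: 6.5
eef_pos: [0.6238, 0.2016, 0.1316]
tool_rot: [0.096, 0.972, -0.021, 0.214]
ft_force: [0.0, 1.5, -4.1]
grip_width: 0.0492
grasp_force: 64.2
```

Run:
```python
from h import *
a=bot.camera("side")[:,:,::-1];b=bot.camera("scene")[:,:,::-1]
cv2.imwrite("pics/t1.png",np.vstack([np.hstack([crop(a,190,160,130,130,3),crop(b,290,220,130,130,3)])]))
```

```text
(no output)
```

View pics/t1.png

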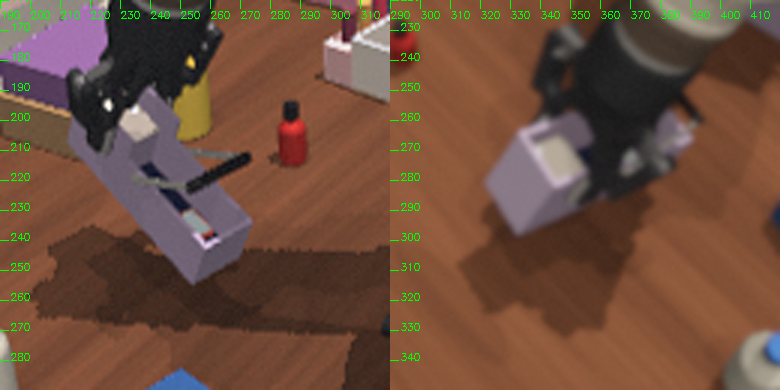

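The tile has dropped into the well with its silvery face up (side 197,222). I'll level the tray slowly and then lower it.

>>> {"api": "step_arm", "payload": {"targets": "-0.2 0 0 0 0.004 0.02 0; -0.2 0 0 0 0.01 0.05 0; -0.2 0 0 0 0.018 0.09 0; -0.2 0 0 0 0.026 0.13 0; -0.2 0 0 0 0.034 0.17 0; -0.2 0 0 0 0.042 0.21 0; -0.2 0 0 0 0.05 0.25 0; -0.2 0 0 0 0.058 0.29 0; -0.2 0 0 0 0.066 0.33 0; -0.2 0 0 0 0.074 0.37 0"}}

```text
clock: 7.43
eef_pos: [0.6242, 0.2014, 0.1317]
tool_rot: [0.098, 0.993, -0.006, 0.068]
ft_force: [0.4, 0.1, -3.6]
grip_width: 0.0492
grasp_force: 64.2
```

>>> {"api": "step_arm", "payload": {"targets": "-0.2 0 0 0 0.008 0.04 0; -0.2 0 0 0 0.016 0.08 0; -0.2 0 0 0 0.024 0.12 0; -0.2 0 0 0 0.03 0.15 0; -0.2 0 0 0 0.033 0.171 0; -0.2 0 0 0 0.033 0.171 0; -0.2 0 0 0 0.033 0.171 0; -0.2 0 0 0 0.033 0.171 0"}}

```text
clock: 8.1
eef_pos: [0.6235, 0.2015, 0.1312]
tool_rot: [0.098, 0.995, -0.0, 0.0]
ft_force: [-0.2, 0.4, -3.6]
grip_width: 0.0494
grasp_force: 64.2
```

>>> {"api": "step_arm", "payload": {"targets": "-0.2 0 0 -0.02 0 0 0; -0.2 0 0 -0.05 0 0 0; -0.2 0 0 -0.08 0 0 0; -0.2 0 0 -0.11 0 0 0; -0.2 0 0 -0.14 0 0 0; -0.2 0 0 -0.165 0 0 0; -0.2 0 0 -0.18 0 0 0; -0.2 0 0 -0.188 0 0 0; -0.2 0 0 -0.192 0 0 0; -0.2 0 0 -0.194 0 0 0"}}

```text
clock: 8.93
eef_pos: [0.6237, 0.2016, 0.0344]
tool_rot: [0.098, 0.995, 0.0, 0.0]
ft_force: [0.3, 0.7, -3.5]
grip_width: 0.0491
grasp_force: 64.1
```

>>> {"api": "step_arm", "payload": {"targets": "-0.2 0 0 -0.001 0 0 0; -0.2 0 0 -0.002 0 0 0; -0.2 0 0 -0.002 0 0 0; -0.2 0 0 -0.003 0 0 0; -0.2 0 0 -0.003 0 0 0"}}

```text
clock: 9.35
eef_pos: [0.6237, 0.2016, 0.0331]
tool_rot: [0.098, 0.995, 0.0, 0.0]
ft_force: [-0.6, 0.7, -3.2]
grip_width: 0.0491
grasp_force: 64.1
```

>>> {"api": "step_arm", "payload": {"targets": "-0.2 0 0 -0.001 0 0 0; -0.2 0 0 -0.001 0 0 0; -0.2 0 0 -0.002 0 0 0; -0.2 0 0 -0.003 0 0 0; -0.2 0 0 -0.003 0 0 0"}}

```text
clock: 9.77
eef_pos: [0.6238, 0.2015, 0.0326]
tool_rot: [0.098, 0.995, 0.0, 0.0]
ft_force: [-2.2, -1.8, 5.7]
grip_width: 0.0493
grasp_force: 65.2
```

The tray is on the table. I'll open, wait, and rise clear.

>>> {"api": "step_arm", "payload": {"targets": "0.3 0 0 0 0 0 0; 0.5 0 0 0 0 0 0; 0.8 0 0 0 0 0 0; 1 0 0 0 0 0 0; 1 0 0 0 0 0 0; 1 0 0 0 0 0 0; 1 0 0 0 0 0 0; 1 0 0 0 0 0 0; 1 0 0 0 0 0 0; 1 0 0 0 0 0 0"}}

```text
clock: 10.6
eef_pos: [0.6235, 0.2015, 0.0313]
tool_rot: [0.098, 0.995, -0.0, -0.0]
ft_force: [0.6, -0.1, 0.5]
grip_width: 0.0856
grasp_force: 0.0
```

>>> {"api": "step_arm", "payload": {"targets": "1 0 0 0.03 0 0 0; 1 0 0 0.08 0 0 0; 1 0 0 0.14 0 0 0; 1 0 0 0.2 0 0 0; 1 0 0 0.26 0 0 0; 1 0 0 0.32 0 0 0; 1 0 0 0.38 0 0 0; 1 0 0 0.4 0 0 0; 1 0 0 0.4 0 0 0"}}

```text
clock: 11.35
eef_pos: [0.6253, 0.2021, 0.2355]
tool_rot: [0.098, 0.995, 0.002, 0.004]
ft_force: [-0.6, -0.5, 0.2]
grip_width: 0.0857
grasp_force: 0.0
```

Run:
```python
from h import *
o=bot.get_obs();print(o["clock"],o["eef_pos"],o["tool_rot"],o["joint_pos"],o["grip_width"])
W=bot.camera_info("wrist");w=bot.camera("wrist")[:,:,::-1].copy();a=bot.camera("side")[:,:,::-1].copy()
y=-.195;R=np.array([[np.cos(y),-np.sin(y),0],[np.sin(y),np.cos(y),0],[0,0,1]])
for p in [(84,25,72),(84,-25,72),(-84,25,50),(-84,-25,50),(15,25,72),(15,-25,72)]:
    u,v=proj(W,np.array([.5787,.2103,0])+R@np.array(p)/1000);cv2.circle(w,(int(round(u)),int(round(v))),1,(0,255,0),1)
cv2.imwrite("pics/w2.png",np.hstack([crop(w,270,35,100,200,3),crop(a,205,200,80,100,5)[:,:400] if 0 else cv2.resize(crop(a,200,200,100,100,5),(500,600))]))
```

```text
11.35 [0.6253 0.2021 0.2355] [0.0981 0.9952 0.0016 0.0036] [ 0.3126  0.5621  0.4964  1.4973 -0.      0.5091] 0.08569373258800493
```

View pics/w2.png

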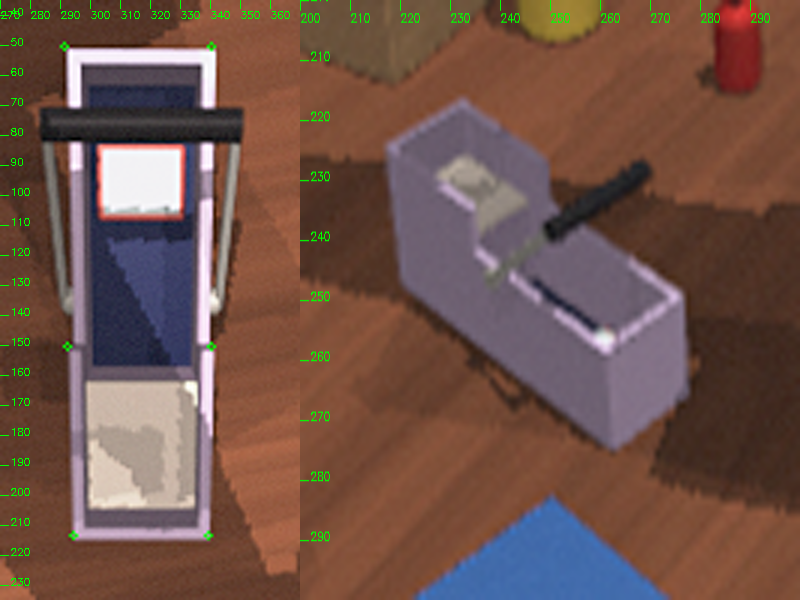

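The tile lies flat in the well with the mirror up (wrist 317,95). The bail still leans over the well, with its bar at wrist (317,76) and side (259,233.5). I'll triangulate the bar.

Run:
```python
from h import *
W,D=bot.camera_info("wrist"),bot.camera_info("side")
print(bot.get_obs()["eef_pos"])
p,e=tri(W,(317.2,76.3),D,(259.3,233.5));print(p,e)
c=np.array([.5787,.2103]);u=np.array([np.cos(-.195),np.sin(-.195)])
for l in (35,40,45,50):
    q=np.r_[c-u*.075*np.sin(np.radians(l)),.045+.075*np.cos(np.radians(l))];print(l,q,proj(W,q),proj(D,q))
```

```text
[0.6233 0.2014 0.2304]
[0.5238 0.2211 0.0972] 0.0004533019096846221
35 [0.5365 0.2186 0.1064] (np.float64(317.45636756507974), np.float64(91.2760229099158)) (np.float64(255.47296156515745), np.float64(228.18184401493653))
40 [0.5314 0.2196 0.1025] (np.float64(317.4568417588297), np.float64(85.31218102819318)) (np.float64(257.04227349547523), np.float64(230.40101893566512))
45 [0.5267 0.2206 0.098 ] (np.float64(317.45940725317536), np.float64(79.96908834738795)) (np.float64(258.52577501469665), np.float64(232.7183756496305))
50 [0.5223 0.2214 0.0932] (np.float64(317.4639588688737), np.float64(75.29680899684699)) (np.float64(259.91014659765017), np.float64(235.11351237757637))
```

The bar is at about (0.5255, 0.2205, 0.098), a lean of 46°. I'll turn the fingers to close along the tray's x and go above the bar.

>>> {"api": "step_arm", "payload": {"targets": "0.2 -0.196 0.038 0 0 0 -1; 0.2 -0.196 0.038 0 0 0 -1; 0.2 -0.196 0.038 0 0 0 -1; 0.2 -0.196 0.038 0 0 0 -1; 0.2 -0.196 0.038 0 0 0 -1; 0.2 -0.196 0.038 0 0 0 -1; 0.2 -0.196 0.038 0 0 0 -1; 0.2 -0.196 0.038 0 0 0 -1"}}

```text
clock: 12.12
eef_pos: [0.524, 0.22, 0.2283]
tool_rot: [0.472, 0.882, -0.002, -0.002]
ft_force: [-0.5, 0.2, 0.2]
grip_width: 0.0511
grasp_force: 0.0
```

>>> {"api": "step_arm", "payload": {"targets": "0.2 0 0 -0.08 0 0 -1; 0.2 0 0 -0.14 0 0 -1; 0 0 0 -0.14 0 0 -1; 0 0 0 -0.14 0 0 -1; 0 0 0 -0.14 0 0 -1; 0 0 0 -0.14 0 0 -1; 0 0 0 -0.14 0 0 -1; 0 0 0 -0.14 0 0 -1; 0 0 0 -0.14 0 0 -1; 0 0 0 -0.14 0 0 -1"}}

```text
clock: 12.95
eef_pos: [0.5249, 0.2202, 0.1603]
tool_rot: [0.773, 0.635, -0.001, -0.0]
ft_force: [0.4, 0.8, -0.4]
grip_width: 0.0428
grasp_force: 0.0
```

Run:
```python
from h import *
from scipy.spatial.transform import Rotation as Ro
o=bot.get_obs();print(o["clock"],o["eef_pos"],Ro.from_quat(o["tool_rot"]).as_matrix(),o["grip_width"])
W=bot.camera_info("wrist");w=bot.camera("wrist")[:,:,::-1].copy()
for dy in(-.02,0,.02):
    u,v=proj(W,np.array([.5255,.2205,.098])+dy*np.array([.194,.981,0]));cv2.circle(w,(int(round(u)),int(round(v))),3,(0,255,0),1)
cv2.imwrite("pics/w3.png",w)
```

```text
12.95 [0.5249 0.2202 0.1603] [[ 0.1938  0.981  -0.0018]
 [ 0.981  -0.1938 -0.0008]
 [-0.0011 -0.0016 -1.    ]] 0.04277932590970895
```

View pics/w3.png

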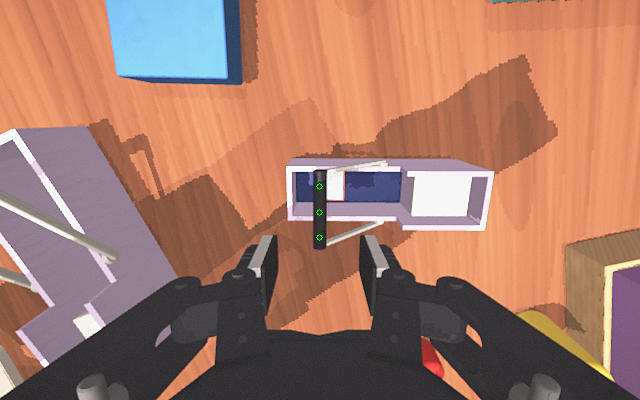

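The bar is at wrist (320,212), exactly on the prediction and midway between the fingers. I'll descend and close to a loose cage of about 13 mm.

>>> {"api": "step_arm", "payload": {"targets": "0 0 0 -0.04 0 0 0; 0 0 0 -0.08 0 0 0; 0 0 0 -0.12 0 0 0; 0 0 0 -0.15 0 0 0; 0 0 0 -0.162 0 0 0; -0.2 0 0 -0.162 0 0 0; -0.4 0 0 -0.162 0 0 0; -0.55 0 0 -0.162 0 0 0; -0.65 0 0 -0.162 0 0 0; -0.7 0 0 -0.162 0 0 0"}}

```text
clock: 13.83
eef_pos: [0.5263, 0.2208, 0.0815]
tool_rot: [0.773, 0.634, 0.001, 0.0]
ft_force: [0.1, 0.3, -0.3]
grip_width: 0.0131
grasp_force: 0.0
```

>>> {"api": "step_arm", "payload": {"targets": "-0.7 0 0 0 0 0 0; -0.7 0.011 -0.002 0.011 0 0 0; -0.7 0.024 -0.005 0.02 0 0 0; -0.7 0.037 -0.007 0.028 0 0 0; -0.7 0.051 -0.01 0.035 0 0 0; -0.7 0.065 -0.013 0.04 0 0 0; -0.7 0.08 -0.016 0.044 0 0 0; -0.7 0.093 -0.018 0.045 0 0 0; -0.7 0.106 -0.021 0.046 0 0 0; -0.7 0.106 -0.021 0.046 0 0 0"}}

```text
clock: 14.67
eef_pos: [0.5801, 0.2096, 0.1031]
tool_rot: [0.773, 0.634, 0.0, 0.0]
ft_force: [-0.4, 0.4, -0.1]
grip_width: 0.013
grasp_force: 0.0
```

Run:
```python
from h import *
a=bot.camera("side")[:,:,::-1].copy();w=bot.camera("wrist")[:,:,::-1].copy()
cv2.imwrite("pics/u1.png",np.hstack([crop(w,220,60,220,200,2),crop(a,200,190,90,100,4)]))
```

```text
(no output)
```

View pics/u1.png

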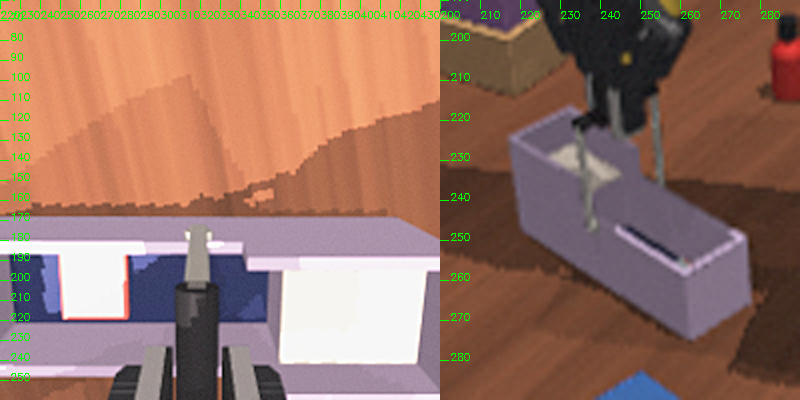

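The bail stands upright with the bar inside the cage, and the tray has not moved. I'll grip firmly and lift.

>>> {"api": "step_arm", "payload": {"targets": "-0.8 0 0 0 0 0 0; -1 0 0 0 0 0 0; -1 0 0 0 0 0 0; -1 0 0 0 0 0 0; -1 0 0 0 0 0 0; -1 0 0 0 0 0 0"}}

```text
clock: 15.27
eef_pos: [0.5781, 0.21, 0.103]
tool_rot: [0.773, 0.634, -0.0, -0.0]
ft_force: [-0.0, -1.0, -3.5]
grip_width: 0.0078
grasp_force: 58.4
```

>>> {"api": "step_arm", "payload": {"targets": "-1 0 0 0.005 0 0 0; -1 0 0 0.015 0 0 0; -1 0 0 0.035 0 0 0; -1 0 0 0.065 0 0 0; -1 0 0 0.1 0 0 0; -1 0 0 0.14 0 0 0; -1 0 0 0.18 0 0 0; -1 0 0 0.21 0 0 0; -1 0 0 0.23 0 0 0; -1 0 0 0.24 0 0 0"}}

```text
clock: 16.1
eef_pos: [0.5793, 0.2103, 0.226]
tool_rot: [0.773, 0.634, 0.002, 0.001]
ft_force: [0.2, 0.4, -3.9]
grip_width: 0.0077
grasp_force: 58.5
```

>>> {"api": "step_arm", "payload": {"targets": "-1 0 -0.005 0 0 0 0; -1 -0.002 -0.018 0 0 0 0; -1 -0.005 -0.04 0 0 0 0; -1 -0.01 -0.075 0 0 0 0.01; -1 -0.015 -0.12 0 0 0 0.02; -1 -0.022 -0.17 0 0 0 0.03; -1 -0.029 -0.225 0 0 0 0.04; -1 -0.036 -0.28 0 0 0 0.05; -1 -0.044 -0.34 0 0 0 0.06; -1 -0.052 -0.4 0 0 0 0.07"}}

```text
clock: 16.93
eef_pos: [0.5509, 0.0077, 0.222]
tool_rot: [0.755, 0.655, -0.001, -0.001]
ft_force: [1.2, -0.0, -3.5]
grip_width: 0.0079
grasp_force: 58.5
```

>>> {"api": "step_arm", "payload": {"targets": "-1 -0.008 -0.06 0 0 0 0.01; -1 -0.015 -0.12 0 0 0 0.02; -1 -0.022 -0.175 0 0 0 0.03; -1 -0.029 -0.23 0 0 0 0.04; -1 -0.036 -0.28 0 0 0 0.05; -1 -0.042 -0.325 0 0 0 0.06; -1 -0.047 -0.365 0 0 0 0.06; -1 -0.05 -0.395 0 0 0 0.06; -1 -0.053 -0.413 0 0 0 0.06; -1 -0.054 -0.421 0 0 0 0.06"}}

```text
clock: 17.77
eef_pos: [0.524, -0.2022, 0.2223]
tool_rot: [0.741, 0.672, -0.001, -0.001]
ft_force: [-0.6, 1.1, -3.9]
grip_width: 0.0075
grasp_force: 58.5
```

>>> {"api": "step_arm", "payload": {"targets": "-1 0 0 0 0 0 0; -1 0 0 0 0 0 0; -1 0 0 0 0 0 0; -1 0 0 0 0 0 0; -1 0 0 0 0 0 0; -1 0 0 0 0 0 0; -1 0 0 0 0 0 0; -1 0 0 0 0 0 0"}}

```text
clock: 18.43
eef_pos: [0.5256, -0.2002, 0.2234]
tool_rot: [0.739, 0.673, 0.0, 0.0]
ft_force: [-0.3, -0.1, -3.4]
grip_width: 0.0077
grasp_force: 58.5
```

Run:
```python
from h import *
o=bot.get_obs();print(o["clock"],o["eef_pos"],o["ft_force"])
a=bot.camera("side")[:,:,::-1].copy();w=bot.camera("scene")[:,:,::-1].copy()
cv2.imwrite("pics/b1.png",np.hstack([crop(w,200,90,130,130,3),crop(a,280,100,130,130,3)]))
```

```text
18.4333 [ 0.5256 -0.2002  0.2234] [-0.2572 -0.0665 -3.4262]
```

View pics/b1.png

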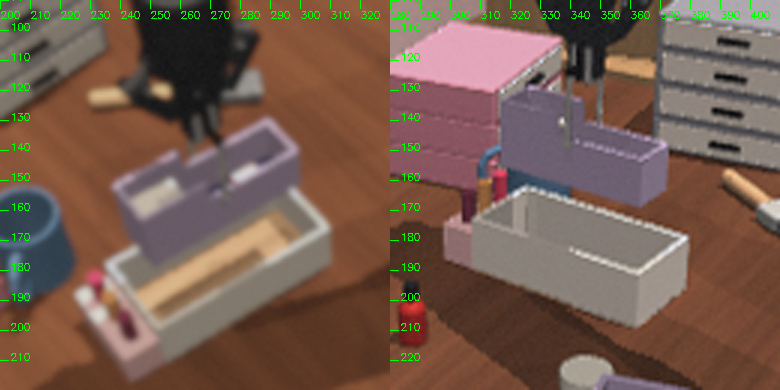

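The tray hangs level above the bay and aligned with it, with the tile white in the well (scene 280,145). That was my tenth picture, so from here I use numbers. Now I lower it.

>>> {"api": "step_arm", "payload": {"targets": "-1 0 0 -0.01 0 0 0; -1 0 0 -0.03 0 0 0; -1 0 0 -0.06 0 0 0; -1 0 0 -0.09 0 0 0; -1 0 0 -0.12 0 0 0; -1 0 0 -0.15 0 0 0; -1 0 0 -0.18 0 0 0; -1 0 0 -0.2 0 0 0; -1 0 0 -0.215 0 0 0; -1 0 0 -0.222 0 0 0"}}

```text
clock: 19.37
eef_pos: [0.5246, -0.2002, 0.1106]
tool_rot: [0.74, 0.673, -0.001, -0.001]
ft_force: [0.4, -0.1, -3.6]
grip_width: 0.0077
grasp_force: 58.5
```

>>> {"api": "step_arm", "payload": {"targets": "-1 0 0 -0.002 0 0 0; -1 0 0 -0.004 0 0 0; -1 0 0 -0.006 0 0 0; -1 0 0 -0.008 0 0 0; -1 0 0 -0.008 0 0 0"}}

```text
clock: 19.78
eef_pos: [0.5258, -0.2006, 0.1088]
tool_rot: [0.74, 0.673, 0.0, 0.0]
ft_force: [-0.2, 0.4, -2.7]
grip_width: 0.008
grasp_force: 58.5
```

>>> {"api": "step_arm", "payload": {"targets": "-1 0 0 -0.001 0 0 0; -1 0 0 -0.002 0 0 0; -1 0 0 -0.003 0 0 0; -1 0 0 -0.003 0 0 0"}}

```text
clock: 20.12
eef_pos: [0.5256, -0.2005, 0.107]
tool_rot: [0.74, 0.673, 0.0, 0.0]
ft_force: [-1.0, 0.7, -2.4]
grip_width: 0.0077
grasp_force: 58.7
```

>>> {"api": "step_arm", "payload": {"targets": "-1 0 0 -0.001 0 0 0; -1 0 0 -0.002 0 0 0; -1 0 0 -0.002 0 0 0; -1 0 0 -0.002 0 0 0"}}

```text
clock: 20.45
eef_pos: [0.5261, -0.2007, 0.1069]
tool_rot: [0.74, 0.673, 0.001, 0.001]
ft_force: [-1.0, 1.2, 5.5]
grip_width: 0.0078
grasp_force: 59.4
```

The tray is on the bay floor: TCP at 0.107 as predicted, and the force has turned upward. I'll release and rise.

>>> {"api": "step_arm", "payload": {"targets": "-0.8 0 0 0 0 0 0; -0.7 0 0 0 0 0 0; -0.5 0 0 0 0 0 0; -0.3 0 0 0 0 0 0; -0.2 0 0 0 0 0 0; -0.2 0 0 0 0 0 0; -0.2 0 0 0 0 0 0"}}

```text
clock: 21.03
eef_pos: [0.5254, -0.2005, 0.1056]
tool_rot: [0.74, 0.673, -0.0, -0.0]
ft_force: [0.1, -0.0, 0.0]
grip_width: 0.0343
grasp_force: 0.0
```

>>> {"api": "step_arm", "payload": {"targets": "-0.2 0 0 0.01 0 0 0; -0.2 0 0 0.03 0 0 0; -0.2 0 0 0.06 0 0 0; -0.2 0 0 0.1 0 0 0; -0.2 0 0 0.15 0 0 0; -0.2 0 0 0.2 0 0 0; -0.2 0 0 0.24 0 0 0; -0.2 0 0 0.25 0 0 0; -0.2 0 0 0.25 0 0 0; -0.2 0 0 0.25 0 0 0"}}

```text
clock: 21.87
eef_pos: [0.5254, -0.2004, 0.2306]
tool_rot: [0.74, 0.673, 0.0, -0.0]
ft_force: [-0.7, -0.6, -0.3]
grip_width: 0.0342
grasp_force: 0.0
```

Run:
```python
from h import *
o=bot.get_obs();print(o["clock"],o["eef_pos"],o["ft_force"],o["grip_width"])
W=bot.camera_info("wrist");w=bot.camera("wrist");cv2.imwrite("pics/f1.png",w[:,:,::-1])
# mirror tile check: expected colours along the tray; felt (blue), tile (white/coral), lilac
h=cv2.cvtColor(w,cv2.COLOR_RGB2HSV)
y=-.093;R=np.array([[np.cos(y),-np.sin(y),0],[np.sin(y),np.cos(y),0],[0,0,1]]);c=np.array([.526,-.2005,.004])
for x in range(-90,95,6):
    z=5 if x<30 else 47
    if abs(x)>78:z=50 if x<0 else 72
    u,v=proj(W,c+R@np.array([x,12,z])/1000);u2,v2=proj(W,c+R@np.array([x,0,z])/1000)
    g=lambda u,v:w[int(round(v)),int(round(u))] if 0<=u<640 and 0<=v<400 else None
    print(x,g(u2,v2),g(u,v))
# lilac rim blob
m=((h[...,0]>115)&(h[...,0]<160)&(h[...,1]>20)&(h[...,1]<110)&(h[...,2]>80)).astype(np.uint8)
n,l,s,ce=cv2.connectedComponentsWithStats(m)
for i in range(1,n):
    if s[i,4]>300:print(s[i],ce[i])
for x,yy,z in [(84,25,72),(84,-25,72),(-84,25,50),(-84,-25,50)]:print(proj(W,c+R@np.array([x,yy,z])/1000))
```

```text
21.8667 [ 0.5254 -0.2004  0.2306] [-0.7142 -0.571  -0.254 ] 0.034240755994736256
-90 [121 111 105] [119 110 102]
-84 [121 108 105] [103  95  85]
-78 [31 35 63] [30 34 59]
-72 [41 42 72] [43 47 68]
-66 [34 37 69] [53 58 84]
-60 [ 79  85 135] [ 65  79 122]
-54 [247 248 249] [247 252 253]
-48 [247 246 247] [246 246 247]
-42 [246 246 247] [246 246 247]
-36 [246 246 247] [246 246 247]
-30 [255 127 106] [254 195 189]
-24 [ 77  81 125] [ 74  77 120]
-18 [ 75  76 123] [ 68  72 113]
-12 [ 76  79 125] [ 72  74 117]
-6 [39 34 35] [40 37 34]
0 [44 43 48] [72 67 65]
6 [29 26 26] [32 29 27]
12 [ 71  76 122] [ 63  69 109]
18 [ 63  70 114] [ 59  64 106]
24 [ 82  87 138] [133 117 146]
30 [100  88  98] [85 74 89]
36 [246 246 246] [221 201 186]
42 [247 246 246] [220 202 187]
48 [246 246 246] [217 197 183]
54 [247 247 248] [219 198 183]
60 [246 246 247] [242 234 222]
66 [246 246 247] [243 234 222]
72 [244 240 239] [242 234 222]
78 [244 236 224] [243 234 224]
84 [219 188 216] [220 187 217]
90 [115 106  98] [120 108 101]
[242 152  76   6 337] [281.3056 154.0623]
[ 323  152   80   55 1947] [360.1489 174.942 ]
[ 247  160   67   40 1000] [272.571 184.63 ]
[296 160  21  26 378] [305.3968 172.2407]
(np.float64(400.81698434466557), np.float64(160.46231858129835))
(np.float64(397.30127692608545), np.float64(207.24294635458173))
(np.float64(241.58541932880425), np.float64(157.67724012454957))
(np.float64(244.73365599676794), np.float64(201.58172154932245))
```

The tile shows mirror-white from tray x −57 to −30, flat on the felt. The tray's colour profile matches the bay-centre pose, and the gripper is clear.

```bash
python3 -c "
from workcell import bot
print(bot.job_done())"
```

```text
the job is handed in; nothing more can be done
None
```

I handed the job in at about 22 s: the tray stands in the organiser's bay, let go, with the tile in the well mirror up; the last wrist-image check agreed, and the hand-in gave no verdict.

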